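# Slide the loaded supply tray over the rack's lip and home

### The job

Put the loaded plywood supply tray back into the empty bay of the low tray rack. It is full of glass jars, so do not carry it: tip its front edge up onto the bay's raised front lip while its back edge stays on the bench, then slide it on over the lip and push it gently until it drops in behind the lip and you feel it bear against the stop fence at the back, wherever that is set. Do not ram the lip or the fence, do not tip the jars, and leave the other things on the table where they are.

Things in the scene. Friction and masses are not known exactly. Their poses are not given: they have to be found in the camera images.
- rack: low fixed plywood rack with two open-topped bays. Origin: on the bench, below the lip's outer (robot-side) face, at the middle of the EMPTY bay's width. x points into the bay, y along the lip to the other bay (full, left alone), z up. Empty bay: 128 mm wide (y -64 to 64), floor 6 mm above the bench from x = 12 to 199 mm, side walls 9 mm thick, 40 mm high above the bench, x 0 to 199; no roof
- lip: the threshold: raised rigid wooden strip across the bays' front, part of the rack, same origin and axes: 12 mm thick (x 0 to 12), top 12 mm above the bench, so 6 mm above the bay floor. More than 35 N of the tray on it counts as ramming (the loaded tray weighs 6 to 9 N)
- back_rail: board closing the bays at the back, part of the rack, same origin and axes: front face x = 199 mm, 12 mm thick, 55 mm high. It carries the bay's stop fence, a board up to 47 mm high across the bay, clamped rigidly on two studs at a setting that varies and is not measured: the fence's front face lies anywhere from x = 155 to 185 mm. More than 15 N of the tray on it counts as ramming
- tray: loose open plywood tray, 140 mm long (x), 120 wide (y), 50 high, walls 9 mm thick, base 8 mm; 0.35 to 0.6 kg plus 0.28 kg of jars, balanced near its middle. Origin: centre of its underside; its +x end is the front, facing the bay. Starts on the bench 2 to 5 cm short of the lip, up to 2 cm off the bay's middle, turned up to 0.15 rad. A packed slot, 40 mm high, fills its back end
- tray_lead (a point): middle of the tray's lower front edge: 70 mm ahead of the tray's origin, on its underside; axes as the tray's. The 9 mm front wall above it can be pinched from above: behind the wall lies an empty compartment 38 mm deep, then a 6 mm divider that reaches 28 mm above the underside, then the jars (60 mm above the underside)
- tray_trail (a point): middle of the tray's lower back edge: 70 mm behind the tray's origin, on its underside; axes as the tray's. If the front end is let go before the tray's middle is past the lip, the tray stays nose-up and pushing at its back end tends to jam it on the lip. Sliding friction of the loaded tray is 3 to 6 N on the lip and 4 to 11 N flat on the bay floor
- jar0: glass jar with a lid, 46 mm across, 52 mm high, loose, standing on the tray's base (8 mm) in its middle compartment on the -y side; origin at the centre of its foot, z up through the lid
- jar1: the same kind of jar, on the +y side
- scissors: bystander: scissors lying on the bench, 160 mm long; origin near the pivot
- brush: bystander: paint brush lying on the bench, 190 mm long
- tape_roll: bystander: roll of tape lying flat, 80 mm across, 24 mm high
- glue: bystander: standing glue bottle, 52 mm across, 120 mm high
- knife: bystander: craft knife lying on the bench, about 160 mm long
- water_cup: bystander: standing ceramic cup, 72 mm across, 85 mm high
- paint_pot: bystander: small paint pot, 48 mm across, 35 mm high
Mind the look-alikes: they are no part of the job. Leave any blue or purple look-alike of the tray alone.

How it is judged:
By the outcome, as a careful person would: the job done as asked, in the order asked, and still so for the second after the job is handed in, with the robot touching nothing.
It also fails if it takes over 67 s, if anything falls off the work surface, if the arm or the gripper's body presses on something with over 40 N, if the wrist force passes 120 N, or if a joint passes its speed limit or range.

### The arm

A 6-joint arm with a two-finger parallel gripper is mounted at the origin on the work surface. World frame = base frame: x ahead of the robot, y to its left, z up, the work surface at z = 0. Lengths are in m, angles in degrees, forces in N, time in s.
With the tool pointing down it reaches from about 0.325 to 0.775 m from the base axis. Payload 5.5 kg.
Tool frame: the origin (TCP) lies at the centre of the arm's flange, where the gripper is bolted on; the fingertips stand 182 mm ahead of it and the grasp point (between the pads) lies 163 mm ahead of it; z points along the fingers, y is the line along which they close (so a half turn about z gives the same grasp; the last joint's range is limited). The gripper opens to 88 mm and grips with 3 to 60 N. Pads are 20 mm wide; open, the fingers measure 115 mm over their backs; the gripper's body (75 mm by 178 mm) begins 61 mm behind the grasp point.
Start: joints at [60.464, 5.22, 70.514, -0, 104.267, -3.249], TCP at [0.266, 0.538, 0.405] pointing down, gripper open.
Joint ranges: [-164.24, 164.24], [-49.07, 125.15], [9.68, 141.18], [-86.29, 266.29], [3.28, 154.24], [-151.56, 151.56]. Speed limits (degrees/s): [147.25, 147.25, 172.46, 180, 180, 180].

### API

Orientations are given as [roll, pitch, yaw] about the fixed x, y, z axes, in that order (R = Rz(yaw) Ry(pitch) Rx(roll)).
In Python, from station import r gives the robot as it stands. The module is installed in compiled form; this text tells all that it offers. Calls block until the motion is done:
- r.reach(position, orientation): joint-space move of the TCP to a pose.
- r.servo_line(position, rotation=None, speed=0.15): straight line of the TCP; rotation=None keeps the orientation; speed is the mean speed in m/s.
- r.move_joints(angles): joint-space move.
- r.let_go() and r.grab(squeeze=None): open the fingers fully, or close them until they stop; squeeze is the grip in N (None keeps the last).
- r.wait(seconds).
- r.inverse_kinematics(position, orientation): joint angles nearest the present ones, or None.
- r.sense(): the state.
- r.snapshot(name): name is "scene" or "top"; returns a dict with "frame" (400x640x3 uint8, red, green, blue), "fx", "fy", "cx", "cy" (pixels), "R" (3x3) and "t" (3): a world point X has camera coordinates R X + t. Camera axes: x right, y down, z forward; pixel columns grow to the right and rows downward; lengths in m; the calibration is good to about 2 mm. A picture is of the moment at which its call begins. There is no depth.
A pose or a line that the arm cannot do raises r.IKError and nothing moves.
- r.hand_in(): hands the job in; it is judged then, once.
The state is a dict: "clock": time; "joints": joint angles; "joint_vel": joint speeds; "joint_torque": joint torques, N m; "tcp_pos": TCP position; "orientation": TCP orientation; "contact_force": force on the tool from outside, world axes, zero at the start; "torque": the same for the moment, N m; "opening": finger opening in m; "gripper_force": force on a finger pad.
Only numpy, scipy, OpenCV 4.12 (cv2) and the standard library are available. Lean on these libraries where they do the work, as an engineer would, in place of code of your own. Each camera call takes 0.05 s, during which the arm holds its last target. There are 200 camera calls.

## Working session

There is one attempt and no reset: what is moved stays moved. The work goes in short steps, each a Python script; the robot and the scene stay as the last script left them, time stands still between calls to the robot, and variables do not carry over. Pictures are saved under pics/ and viewed, at most 10 in all, crops included, and the job is handed in when it is done.

```bash
mkdir -p pics
python3 - <<'E'
from station import r
import cv2,numpy as np
for n in("scene","top"):
    s=r.snapshot(n); cv2.imwrite(f"pics/{n}0.png",s["frame"][:,:,::-1])
    print(n,s["fx"],s["fy"],s["cx"],s["cy"],np.round(s["R"],4).tolist(),np.round(s["t"],4).tolist())
q=r.sense();print(q["clock"],q["orientation"],q["contact_force"],q["opening"])
E
```

```text
scene 371.3976244905468 371.3976244905468 324.3944797984985 196.98053845900472 [[-0.2097, 0.9777, -0.0066], [0.8425, 0.1773, -0.5087], [-0.4962, -0.1122, -0.8609]] [0.1161, -0.367, 1.2248]
top 481.4212176054561 481.4212176054561 322.194509823745 201.54436272999507 [[0.0036, -0.9999, 0.0133], [-0.9841, -0.0059, -0.1777], [0.1777, -0.0124, -0.984]] [-0.027, 0.4719, 1.3657]
0.1 [-1.79901610e+02 -5.00906828e-03  1.53711873e+02] [-0.62602029 -0.60979072 -0.31612385] 0.0879027368557939
```

View pics/scene0.png

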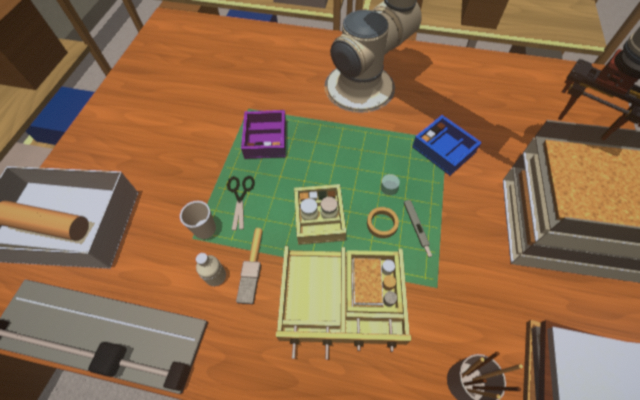

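View pics/top0.png

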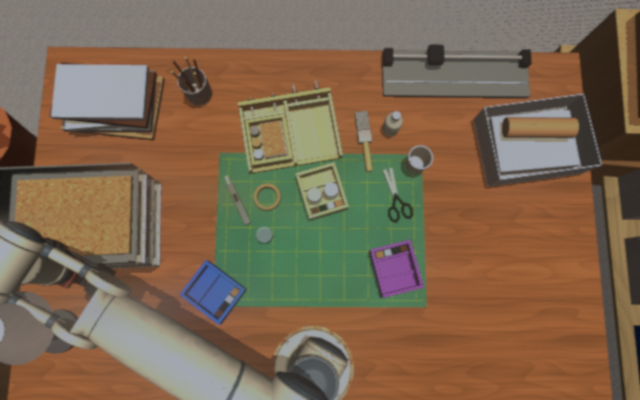

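The tray candidates in the top view are plywood with two jars at (322,190), purple at (397,269), blue at (213,291), and the tray in the full bay at (268,138). By the description I choose the plywood one at (322,190). The empty bay is at about (312,130). Next I take close crops.

Run:
```python
import cv2
a=cv2.imread("pics/top0.png")[80:225,230:380]; cv2.imwrite("pics/topc.png",cv2.resize(a,None,fx=4,fy=4,interpolation=cv2.INTER_CUBIC)[:600])
a=cv2.imread("pics/scene0.png")[175:350,270:420]; cv2.imwrite("pics/scenec.png",cv2.resize(a,None,fx=3.4,fy=3.4,interpolation=cv2.INTER_CUBIC))
```

```text
(no output)
```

View pics/topc.png

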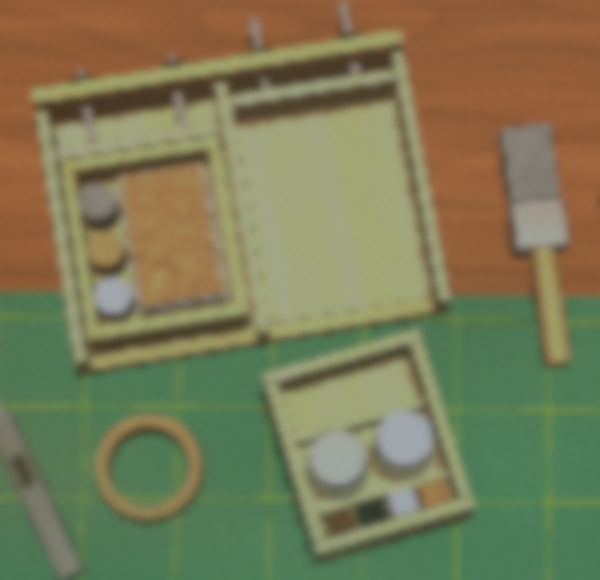

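View pics/scenec.png

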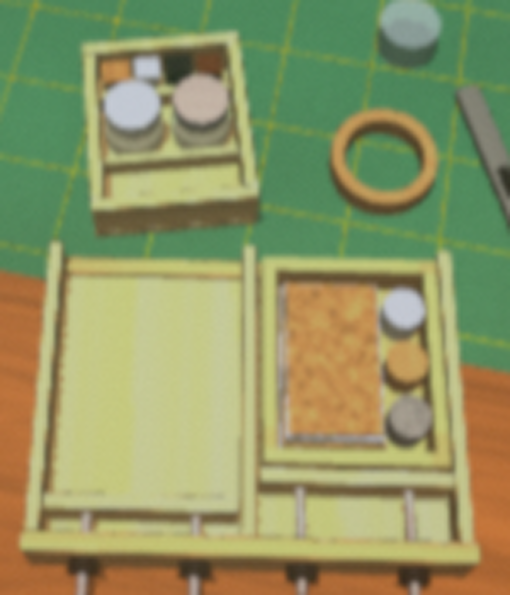

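```bash
cat > fit.py <<'E'
import numpy as np
from scipy.optimize import least_squares
def proj(c,X):
    p=np.asarray(X)@np.array(c["R"]).T+np.array(c["t"]); return np.c_[c["fx"]*p[:,0]/p[:,2]+c["cx"],c["fy"]*p[:,1]/p[:,2]+c["cy"]]
def place(p,L):
    c,s=np.cos(p[2]),np.sin(p[2]); L=np.asarray(L,float)
    return np.c_[p[0]+c*L[:,0]-s*L[:,1],p[1]+s*L[:,0]+c*L[:,1],L[:,2]]
def fit(obs,p0=(.5,0,0)):
    f=lambda p:np.concatenate([(proj(c,place(p,L))-px).ravel() for c,L,px in obs])
    s=least_squares(f,p0,loss="soft_l1"); return s.x,f(s.x).reshape(-1,2)
E
python3 - <<'E'
from fit import *
from station import r
T=r.snapshot("top");S=r.snapshot("scene")
t=lambda a:np.array(a)/4+[230,80]-.4; s=lambda a:np.array(a)/3.4+[270,175]-.35
rim=np.array([[70,60,50],[70,-60,50],[-70,-60,50],[-70,60,50]])/1e3
ot=(T,rim,t([[263,375],[418,330],[475,508],[318,557]]))
os=(S,np.vstack([rim,[[.07,.06,0],[.07,-.06,0]]]),s([[258,188],[97,207],[83,45],[238,33],[258,218],[100,232]]))
W=np.array([[0,-68.5,40],[0,68.5,40],[0,205.5,40],[211,-73,55],[211,210,55]])/1e3
rt=(T,W,t([[441,298],[262,333],[82,360],[402,35],[32,93]]))
rs=(S,W,s([[56,243],[249,246],[445,252],[22,553],[478,563]]))
for n,a,b in(("tray",ot,os),("rack",rt,rs)):
    for o in([a],[b],[a,b]):
        p,e=fit(o);print(n,np.round(p,4),np.round(e,1).tolist())
q=p
def back(c,px,z):
    from scipy.optimize import fsolve
    return fsolve(lambda u:proj(c,[[u[0],u[1],z]])[0]-px,[.6,0])
c_,s_=np.cos(q[2]),np.sin(q[2])
for z in(.035,.04,.047):
  for c,px in((T,t([[315,97]])[0]),(S,s([[140,497]])[0])):
    d=back(c,px,z)-q[:2];print("fence top front",z,c_*d[0]+s_*d[1],-s_*d[0]+c_*d[1])
E
```

```text
tray [ 0.5049 -0.0232  0.3018] [[-0.1, 0.2], [0.1, -0.1], [0.2, 0.1], [-0.1, -0.2]]
tray [ 0.5031 -0.0234  0.316 ] [[1.2, 0.7], [-0.7, -0.1], [-0.2, -1.3], [-0.1, -1.9], [0.3, 0.3], [-0.2, 0.9]]
tray [ 0.504  -0.0232  0.3097] [[-0.3, 0.7], [-0.1, 0.1], [0.3, 0.2], [0.1, 0.2], [1.1, 1.2], [-0.9, 0.1], [-0.1, -1.1], [0.1, -1.5], [0.2, 0.8], [-0.4, 1.1]]
rack [ 0.601  -0.012   0.1757] [[0.8, 1.2], [0.2, -0.1], [-0.5, 0.7], [-0.1, -1.0], [-0.4, -0.8]]
rack [ 0.604  -0.0133  0.1862] [[-0.1, -0.1], [0.1, 0.2], [-0.2, -0.4], [-0.8, -0.2], [1.5, 0.3]]
rack [ 0.6032 -0.013   0.1835] [[1.1, 0.3], [0.6, -0.6], [-0.1, 0.5], [-0.3, -1.8], [-0.5, -1.0], [0.1, -0.5], [0.3, -0.0], [-0.0, -0.4], [-0.8, -0.6], [1.5, 0.3]]
fence top front 0.035 0.1756539773630712 -0.000593653178925943
fence top front 0.035 0.17272796442941457 -0.0013918633316659101
fence top front 0.04 0.17368109662112372 -0.00032156747656155935
fence top front 0.04 0.17379740159444793 -0.00115191055065645
fence top front 0.047 0.1709190635823971 5.935250674850637e-05
fence top front 0.047 0.17529461362549445 -0.0008159766572430928
```

```bash
cat > h.py <<'E'
from station import r
import numpy as np, cv2, json
from scipy.spatial.transform import Rotation as Ro
RACK=np.array([.6025,-.0127,.181])
def rackM():
    return Ro.from_euler('z',RACK[2]), np.array([RACK[0],RACK[1],0])
def tool(back,th,dyaw,g):
    """back: tray_trail in rack frame; th: nose-up rad; dyaw rel. to rack; g: grasp point rel. to tray_trail in tray frame"""
    Rr,t=rackM(); A=Rr*Ro.from_euler('z',dyaw)*Ro.from_euler('y',-th)
    p=t+Rr.apply(back)+A.apply(np.array(g)+[0,0,.163])
    e=(A*Ro.from_euler('z',90,degrees=True)*Ro.from_euler('x',180,degrees=True)).as_euler('xyz',degrees=True)
    return p,e
def F():
    s=r.sense(); return Ro.from_euler('z',-RACK[2]).apply(s["contact_force"]),s
def pr(tag):
    f,s=F(); print(tag,"t%.1f"%s["clock"],"F",np.round(f,1),"open %.4f"%s["opening"],"gf %.1f"%s["gripper_force"],"tcp",np.round(s["tcp_pos"],4),flush=True)
def w2r(p): # world xy -> rack
    return Ro.from_euler('z',-RACK[2]).apply(np.array([p[0],p[1],0])-[RACK[0],RACK[1],0])
E
python3 - <<'E'
from h import *
ty=np.array([.5045,-.0232]);yaw=.305
bk=ty-.07*np.array([np.cos(yaw),np.sin(yaw)])
b=w2r(bk); d=yaw-RACK[2]; print("back in rack",b,d,"lead",b+.14*np.array([np.cos(d),np.sin(d),0]))
g=[.146,0,.049]
p,e=tool(b,0,d,g); print(p,e,r.inverse_kinematics(p,e))
# feasibility of far poses
for bb,th in(((-.14,0,0),.1),((-.07,0,0),.17),((-.034,0,.015),-.064)):
    pp,ee=tool(np.array(bb),th,0,[.1355,0,.049]); print(pp,ee,r.inverse_kinematics(pp,ee))
r.reach(p+[0,0,.10],e); pr("hover")
E
```

```text
back in rack [-0.16775176 -0.00134494  0.        ] 0.124 lead [-0.0288267   0.01597061  0.        ]
[ 5.76992368e-01 -3.77718684e-04  2.12000000e-01] [180.           0.         107.47521275] [ -3.41568973   4.48936478  90.94032447   0.          84.57031075
 -20.89090248]
[ 0.57658869 -0.01744184  0.22446831] [1.74270422e+02 1.27222187e-14 1.00370536e+02] [ -5.56826241   1.51968576  92.80009947   1.5943756   80.17325607
 -16.13536681]
[ 0.6297279  -0.00771722  0.23186818] [170.25971748   0.         100.37053609] [ -4.45722934   7.59638375  85.79095794   2.54471164  77.20303451
 -15.1872424 ]
[0.71540628 0.00796217 0.21789989] [-176.33307011    0.          100.37053609] [ -1.90380506  26.82370067  63.98845978  -0.77996686  92.77091122
 -12.28767945]
hover t2.4 F [0.7 0.7 0.1] open 0.0878 gf 0.0 tcp [5.770e-01 5.000e-04 3.122e-01]
```

Run:
```python
from h import *
s=r.sense(); p=np.array(s["tcp_pos"]); r.servo_line(p-[0,0,.055],speed=.1); pr("low hover")
a=r.snapshot("scene")["frame"][165:290,270:400,::-1]
cv2.imwrite("pics/hov.png",cv2.resize(a,None,fx=4.5,fy=4.5,interpolation=cv2.INTER_CUBIC))
```

```text
low hover t3.1 F [-0.3  0.3 -0.4] open 0.0879 gf 0.0 tcp [5.771e-01 5.000e-04 2.576e-01]
```

View pics/hov.png

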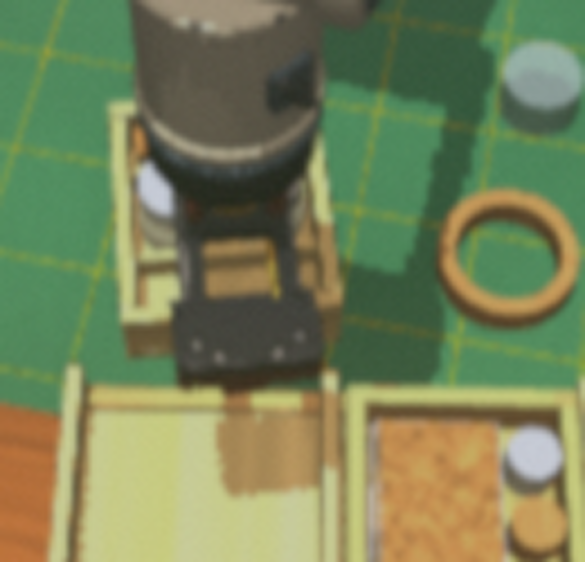

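The crop shows the gripper over the tray's front compartment (front wall around (235,320) in the crop), square with the tray and laterally centred. I descend while watching the force.

Run:
```python
from h import *
s=r.sense(); p=np.array(s["tcp_pos"])
for z in (.235,.222,.2125):
    r.servo_line([p[0],p[1],z],speed=.06); f,s=F(); pr("desc")
    if abs(f[2])>3: print("contact"); break
else:
    r.grab(10); pr("grab")
    r.grab(30); pr("grab30")
    a=r.snapshot("scene")["frame"][165:290,270:400,::-1]
    cv2.imwrite("pics/grip.png",cv2.resize(a,None,fx=4.5,fy=4.5,interpolation=cv2.INTER_CUBIC))
```

```text
desc t3.7 F [0.5 0.1 0.7] open 0.0880 gf 0.0 tcp [5.771e-01 5.000e-04 2.344e-01]
desc t4.1 F [-0.9  0.3 -0.2] open 0.0875 gf 0.0 tcp [5.771e-01 5.000e-04 2.213e-01]
desc t4.4 F [-0.5  0.2  0.5] open 0.0880 gf 0.0 tcp [5.771e-01 5.000e-04 2.118e-01]
grab t5.6 F [-5.5 -1.1  2.7] open 0.0090 gf 10.0 tcp [5.769e-01 3.000e-04 2.125e-01]
grab30 t5.8 F [-5.4 -0.4  3. ] open 0.0086 gf 30.0 tcp [5.771e-01 4.000e-04 2.125e-01]
```

View pics/grip.png

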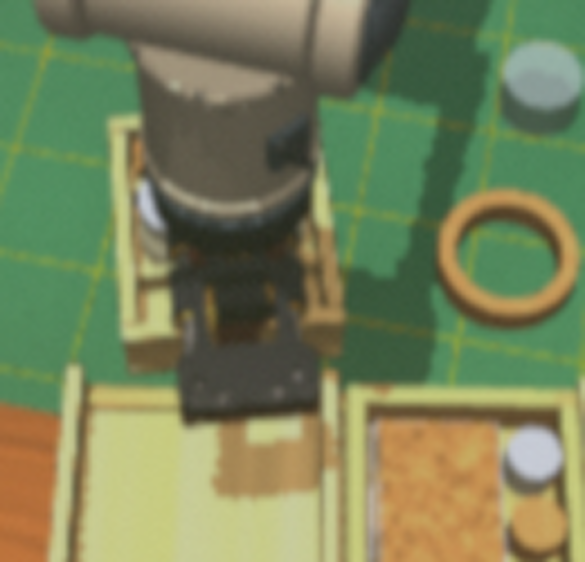

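The pinch holds: opening 9 mm matches the wall, and the tray has moved forward about 10 mm. Its front corners in the crop are at (128,342) and (341,312), and the back-left corner is at (110,122). I refit its pose from these, then tip it.

Run:
```python
from h import *; from fit import *
S=r.snapshot("scene"); s=lambda a:np.array(a)/4.5+[270,165]-.4
L=np.array([[70,-60,50],[70,60,50],[70,-60,0],[70,60,0],[-70,-60,50]])/1e3
p,e=fit([(S,L,s([[128,342],[341,312],[132,370],[343,343],[110,122]]))],(.51,-.02,.3)); print(p,np.round(e,1).tolist())
q=r.sense(); yaw=np.radians(q["orientation"][2])-np.pi/2; print("tool yaw",yaw)
d=np.array(q["tcp_pos"][:2])-p[:2]
for a in(p[2],yaw): print("grasp in tray",np.cos(a)*d[0]+np.sin(a)*d[1],-np.sin(a)*d[0]+np.cos(a)*d[1])
W=np.array([[0,-68.5,40],[0,68.5,40],[0,73,40]])/1e3
print("rack check",(proj(S,place(RACK,W))-[270,165]+.4)*4.5)
```

```text
[ 0.51305225 -0.02221113  0.33678059] [[-0.5, -1.0], [1.7, -0.1], [0.0, 1.0], [0.3, 1.3], [-1.3, -1.4]]
tool yaw 0.30494349960255684
grasp in tray 0.06802649895468954 0.00018655615227030492
grasp in tray 0.06798608762207015 0.0023518616189156342
rack check [[ 75.74276783 363.37973417]
 [331.92979409 369.92785152]
 [340.37282705 370.14365468]]
```

```bash
cat >> h.py <<'E'
G=np.array([.1355,.001,.0495])
def cur():
    """current tray_trail (rack), nose-up angle, dyaw from the tool pose"""
    s=r.sense(); Rr,t=rackM()
    A=Rr.inv()*Ro.from_euler('xyz',s["orientation"],degrees=True)*Ro.from_euler('x',-180,degrees=True)*Ro.from_euler('z',-90,degrees=True)
    z,y,x=A.as_euler('ZYX'); g=Rr.inv().apply(np.array(s["tcp_pos"])-t)
    return g-A.apply(G+[0,0,.163]),-y,z
def go(back,th,dy,speed=.04):
    p,e=tool(np.array(back),th,dy,G); r.servo_line(p,e,speed=speed)
E
python3 - <<'E'
from h import *
b,th,d=cur(); print(b,th,d, "lead",b+.14*np.array([np.cos(d),np.sin(d),0]))
b[2]=0
for t in(.04,.08,.12):
    go(b,t,d,.03); pr("tip %.2f"%t)
lead=b+.14*np.cos(.12)*np.array([np.cos(d),np.sin(d),0])
L0=.14*np.cos(.12); x0=min(lead[0],-.006)
# turn square with the rack, front edge staying put in x, centring in y
for k in(.33,.66,1):
    dd=d*(1-k); y=lead[1]*(1-k); bb=np.array([x0-L0*np.cos(dd),y-L0*np.sin(dd),0]); go(bb,.12,dd,.04); pr("turn")
print(cur(), "lead x",x0)
a=r.snapshot("scene")["frame"][165:290,270:400,::-1]
cv2.imwrite("pics/turn.png",cv2.resize(a,None,fx=4.5,fy=4.5,interpolation=cv2.INTER_CUBIC))
E
```

```text
[-1.56944616e-01 -2.78287700e-04  1.96927562e-05] -0.0003980001548746781 0.12394348289949697 lead [-1.80185794e-02  1.70294069e-02  1.96927562e-05]
tip 0.04 t6.4 F [ 0.3 -0.4 -3.1] open 0.0088 gf 30.0 tcp [ 0.5688 -0.0021  0.2177]
tip 0.08 t6.9 F [ 1.2  0.4 -3.6] open 0.0091 gf 30.0 tcp [ 0.5604 -0.0048  0.2228]
tip 0.12 t7.3 F [ 0.8  0.6 -4.1] open 0.0088 gf 30.0 tcp [ 0.5518 -0.0076  0.2274]
turn t7.6 F [ 0.3  0.5 -2.3] open 0.0087 gf 30.0 tcp [ 0.5527 -0.0119  0.2271]
turn t7.9 F [ 0.8  0.1 -2.5] open 0.0084 gf 30.0 tcp [ 0.5534 -0.0161  0.2271]
turn t8.1 F [ 1.   0.1 -3.3] open 0.0092 gf 30.0 tcp [ 0.5541 -0.0205  0.2271]
(array([-1.58104776e-01, -5.17405961e-05, -6.47534889e-05]), np.float64(0.11973330428991757), np.float64(0.0013195970543731345)) lead x -0.019017647087652828
```

View pics/turn.png

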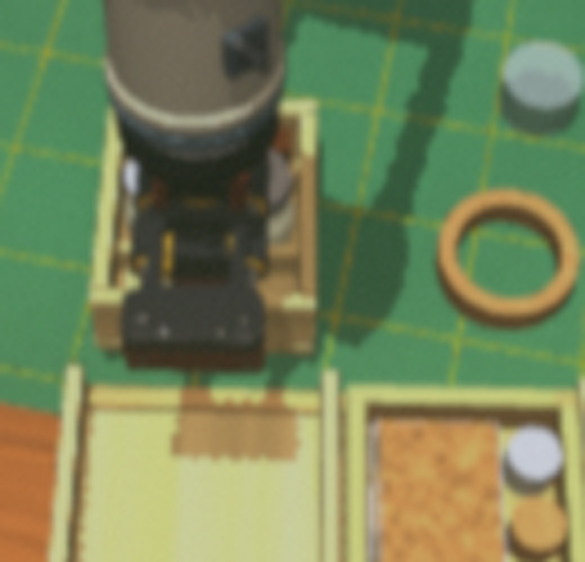

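The tray is nose-up and nearly square to the bay: rim corners at (93,303) and (316,302) in the crop, bottom corners at (100,348) and (315,351). I check these against the model.

Run:
```python
from h import *; from fit import proj
from scipy.optimize import least_squares
S=r.snapshot("scene")
b,th,d=cur(); Rr,t=rackM()
L=np.array([[140,-60,50],[140,60,50],[140,-60,0],[140,60,0],[0,60,50]])/1e3
O=np.array([[93,303],[316,302],[100,348],[315,351],[315,102]])
def px(p):
    A=Rr*Ro.from_euler('z',p[1])*Ro.from_euler('y',-th)
    return (proj(S,t+Rr.apply([p[2],p[0],0])+A.apply(L))-[270,165]+.4)*4.5
print(np.round(px([b[1],d,b[0]])-O,1).tolist())
f=least_squares(lambda p:(px(p)-O).ravel(),[b[1],d,b[0]],x_scale=[.01,.1,.01]); print(f.x, b, d, np.round(f.fun,1))
print("rack walls/inner", np.round((proj(S,t+Rr.apply(np.array([[0,-68.5,40],[0,68.5,40],[0,205.5,40]])/1e3))-[270,165]+.4)*4.5,0).tolist())
```

```text
[[-1.8, -2.8], [2.2, 3.6], [-1.8, 0.6], [0.4, 2.8], [4.0, -2.6]]
[-0.00196674  0.01632462 -0.15820815] [-1.58106201e-01 -1.40041387e-05 -2.67948188e-05] 0.0012450868095619802 [-1.8 -1.4  2.3  1.8 -1.7  1.9  0.6  1.1  0.5 -4.1]
rack walls/inner [[76.0, 363.0], [332.0, 370.0], [590.0, 377.0]]
```

Run:
```python
from h import *
for xb in(-.150,-.141,-.132):
    go([xb,0,0],.12,0,.03); pr("adv")
    if abs(F()[0][0])>12: print("stop");break
else:
    for th in(.11,.103,.097,.093,.090,.087):
        go([-.132,0,0],th,0,.02); r.wait(.15); f=np.mean([F()[0] for _ in range(3)],0); print(th,np.round(f,2),cur()[1])
        if f[2]>-1: break
    pr("down")
```

```text
adv t8.6 F [-0.5 -0.4 -4.1] open 0.0089 gf 30.0 tcp [ 0.5623 -0.0189  0.2272]
adv t9.1 F [-0.1 -0.1 -4. ] open 0.0088 gf 30.0 tcp [ 0.5713 -0.0174  0.2274]
adv t9.5 F [ 0.3  0.3 -3.4] open 0.0090 gf 30.0 tcp [ 0.5801 -0.0158  0.2274]
0.11 [ 1.41  0.59 -2.69] 0.11111403233755102
0.103 [ 3.03  0.29 -3.85] 0.10362552116093049
0.097 [ 2.54 -0.33 -2.48] 0.09702349669738575
0.093 [ 2.4   0.01 -2.07] 0.09303657903950824
0.09 [ 2.14  0.37 -2.24] 0.0899670162618984
0.087 [-2.45  0.75  2.49] 0.08688370764304643
down t12.0 F [-2.4  0.7  2.5] open 0.0090 gf 30.0 tcp [ 0.587  -0.0145  0.2238]
```

The nose is on the lip at the angle the model predicts. I slide it on with the force servoed.

Run:
```python
from h import *
bias=-.002
for xb in np.arange(-.126,-.0469,.006):
    go([xb,0,0],np.arctan2(.012,-xb)+bias,0,.03); f=np.mean([F()[0] for _ in range(3)],0)
    print("%.3f"%xb,np.round(f,1),"bias %.4f"%bias)
    if abs(f[0])>18 or abs(f[1])>10 or abs(f[2])>12: print("stop"); break
    bias+=np.clip((f[2]-.5)*.0005,-.003,.003)
pr("slid"); print(cur())
```

```text
-0.126 [-4.6  0.2  3.9] bias -0.0020
-0.120 [-3.6 -1.1  3.2] bias -0.0003
-0.114 [-1.9 -0.7  1. ] bias 0.0010
-0.108 [-1.9 -0.7  0.9] bias 0.0013
-0.102 [-2.1 -0.1  0.2] bias 0.0015
-0.096 [-1.3  0.2 -0.3] bias 0.0014
-0.090 [-1.7 -1.  -1.3] bias 0.0010
-0.084 [-1.6 -0.  -0.4] bias 0.0001
-0.078 [-3.2 -0.2 -1.5] bias -0.0004
-0.072 [-4.1 -0.  -1.1] bias -0.0014
-0.066 [-3.1  0.2 -0.8] bias -0.0022
-0.060 [-3.2 -1.3 -0.3] bias -0.0028
-0.054 [-2.8  0.3 -0.9] bias -0.0032
-0.048 [-3.8 -0.6 -1.2] bias -0.0039
slid t15.9 F [-3.8 -0.6 -1.2] open 0.0089 gf 30.0 tcp [ 0.6346 -0.0058  0.2386]
(array([-4.81208377e-02,  4.72170233e-05, -9.57999031e-05]), np.float64(0.2408749921301696), np.float64(-2.273096998494364e-06))
```

Run:
```python
from h import *
def pose(xp,s,th): return [xp-s*np.cos(th),0,.0125-s*np.sin(th)]
seq=[(0,.0495,t) for t in(.2,.15,.1,.05,.0)]+[(.012,.0615,t) for t in(-.02,-.04,-.06,-.07)]
for xp,s,th in seq:
    go(pose(xp,s,th),th,0,.03); f=np.mean([F()[0] for _ in range(3)],0); print(th,np.round(f,1))
    if np.abs(f).max()>14: print("stop"); break
else:
    for s in(.0575,.0535,.0495):
        th=-np.arcsin(.006/(.14-s)); go(pose(.012,s,th),th,0,.03); f=np.mean([F()[0] for _ in range(3)],0); print("s",s,np.round(f,1))
        if np.abs(f).max()>14: print("stop"); break
pr("nose down"); print(cur())
a=r.snapshot("scene")["frame"][165:290,270:400,::-1]
cv2.imwrite("pics/down.png",cv2.resize(a,None,fx=4.5,fy=4.5,interpolation=cv2.INTER_CUBIC))
```

```text
0.2 [-4.4  0.9 -3. ]
0.15 [-2.9  0.4 -4.4]
0.1 [-1.3  0.4 -4.7]
0.05 [-0.5  0.7 -4.3]
0.0 [-0.7 -0.1 -4.7]
-0.02 [-0.6 -0.4 -3.7]
-0.04 [ 0.5  0.3 -3.8]
-0.06 [ 0.   0.3 -3.7]
-0.07 [ 0.3  0.3 -3.7]
s 0.0575 [-1.3 -0.8 -3.6]
s 0.0535 [ 0.  -0.2 -4. ]
s 0.0495 [ 0.5 -0.6 -4.3]
nose down t20.5 F [ 0.5 -0.6 -4.3] open 0.0084 gf 30.0 tcp [0.7126 0.0085 0.2189]
(array([-3.69771867e-02, -1.19277110e-05,  1.57646720e-02]), np.float64(-0.06557358624938292), np.float64(9.127596482816358e-05))
```

View pics/down.png

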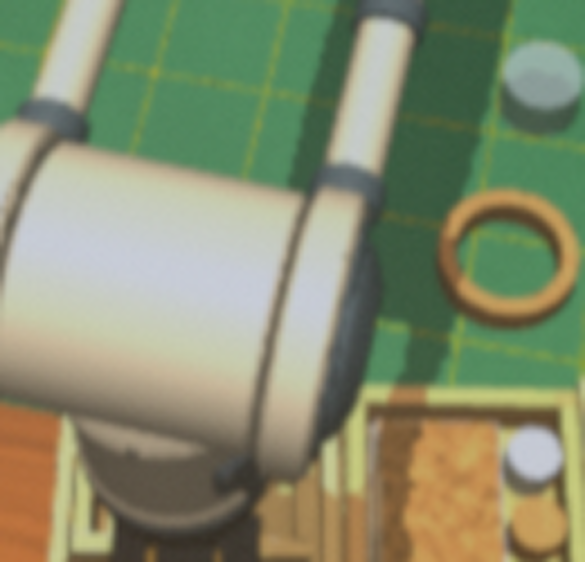

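Run:
```python
from h import *
def pose(xp,s,th): return [xp-s*np.cos(th),0,.0122-s*np.sin(th)]
for th in(-.070,-.074,-.078,-.082,-.086):
    go(pose(.012,.0495,th),th,0,.02); r.wait(.1); f=np.mean([F()[0] for _ in range(3)],0); print(th,np.round(f,1))
    if f[2]>-.8: break
r.grab(5); pr("soft"); r.let_go(); pr("open"); r.wait(.2); pr("open")
s=r.sense(); A=Ro.from_euler('xyz',s["orientation"],degrees=True)
p=np.array(s["tcp_pos"])-A.apply([0,0,1])*.06
r.servo_line(p,speed=.08); pr("up")
s=r.sense(); r.servo_line(np.array(s["tcp_pos"])+[0,0,.06],speed=.15)
b=[-.14,0,0]; Rr,t=rackM(); q=t+Rr.apply([-.11,0,.30]); e=tool(np.zeros(3),0,0,G)[1]
r.reach(q,e); pr("behind high")
for n in("scene","top"):
    a=r.snapshot(n)["frame"][:,:,::-1]; a=a[165:290,270:400] if n=="scene" else a[80:225,230:380]
    cv2.imwrite(f"pics/rel_{n}.png",cv2.resize(a,None,fx=4,fy=4,interpolation=cv2.INTER_CUBIC))
A=cv2.imread("pics/rel_scene.png");B=cv2.imread("pics/rel_top.png")
A=cv2.resize(A,None,fx=.75,fy=.75);B=cv2.resize(B,None,fx=.66,fy=.66);h=max(len(A),len(B))
cv2.imwrite("pics/rel.png",np.hstack([cv2.copyMakeBorder(X,0,h-len(X),0,0,0) for X in(A,B)]))
```

```text
-0.07 [ 1.6  0.2 -3.7]
-0.074 [ 2.6  0.6 -1.4]
-0.078 [0.4 0.2 2.4]
soft t21.8 F [ 2.1 -0.1  5. ] open 0.0090 gf 5.0 tcp [0.7148 0.0089 0.2181]
open t23.0 F [-0.6  0.4 -0.8] open 0.0877 gf 0.0 tcp [0.7147 0.0089 0.2174]
open t23.2 F [ 0.  -0.2 -1.4] open 0.0875 gf 0.0 tcp [0.7147 0.0088 0.2174]
up t24.1 F [-0.1  0.2  0.2] open 0.0880 gf 0.0 tcp [0.7192 0.0097 0.2764]
behind high t25.6 F [ 0.7 -0.2  0.1] open 0.0875 gf 0.0 tcp [ 0.4947 -0.0325  0.2998]
```

View pics/rel.png

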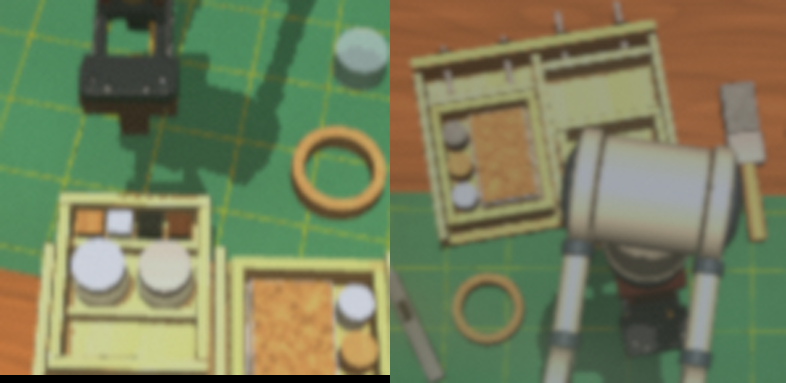

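The tray lies nose-down in the bay with both jars upright, at (98,265) and (165,265) in the left panel. Its back is on the lip and the bystanders are in place. Now I push with the closed fingers.

```bash
cat > push.py <<'E'
from h import *
e=tool(np.zeros(3),0,0,G)[1]; Rr,t=rackM()
def at(x,z=.204,sp=.03): r.servo_line(t+Rr.apply([x,0,z]),e,speed=sp)
def f3(): return np.mean([F()[0] for _ in range(4)],0)
E
python3 - <<'E'
from push import *
r.grab(20); at(-.075,.30,.15); at(-.075,.204,.12); r.wait(.1); z0=f3(); pr("start")
x=-.075; log=[]
while x<-.003:
    x+=.004; at(x); f=f3()-z0; log.append((round(x,3),*np.round(f,1)))
    if f[0]<-16 or abs(f[1])>12: print("STOP"); break
print(*log,sep="\n"); pr("end")
np.save("z0.npy",z0)
E
```

```text
start t28.4 F [ 0.3  0.3 -0.1] open 0.0010 gf 0.0 tcp [ 0.5291 -0.0263  0.2053]
(-0.071, np.float64(-0.5), np.float64(-0.9), np.float64(0.6))
(-0.067, np.float64(-0.3), np.float64(-0.5), np.float64(0.1))
(-0.063, np.float64(0.8), np.float64(0.2), np.float64(-0.1))
(-0.059, np.float64(-1.4), np.float64(0.9), np.float64(0.2))
(-0.055, np.float64(-0.6), np.float64(-0.6), np.float64(0.7))
(-0.051, np.float64(-1.0), np.float64(-0.9), np.float64(0.3))
(-0.047, np.float64(-0.5), np.float64(-0.5), np.float64(-0.2))
(-0.043, np.float64(-1.1), np.float64(-0.1), np.float64(-0.3))
(-0.039, np.float64(-2.3), np.float64(-0.6), np.float64(-0.4))
(-0.035, np.float64(-1.6), np.float64(-1.1), np.float64(-0.5))
(-0.031, np.float64(-1.6), np.float64(0.5), np.float64(-0.9))
(-0.027, np.float64(-2.4), np.float64(0.3), np.float64(-0.4))
(-0.023, np.float64(-1.6), np.float64(0.2), np.float64(0.1))
(-0.019, np.float64(-1.1), np.float64(-1.3), np.float64(0.1))
(-0.015, np.float64(-1.7), np.float64(0.3), np.float64(-0.1))
(-0.011, np.float64(-1.6), np.float64(-1.0), np.float64(-0.5))
(-0.007, np.float64(-1.0), np.float64(-0.5), np.float64(-1.7))
(-0.003, np.float64(-1.1), np.float64(-0.2), np.float64(-0.0))
end t33.5 F [-0.8  0.1 -0.2] open 0.0002 gf 0.5 tcp [ 0.5998 -0.0132  0.2041]
```

Run:
```python
from push import *
z0=np.load("z0.npy"); x=-.003; log=[]
while x<.036:
    x+=.0007; at(x,sp=.012); f=f3()-z0; log.append(f[0])
    if abs(f[1])>10: print("side",f); break
    if f[0]<-12 or (len(log)>4 and f[0]<np.median(log[-8:-1])-3.5): print("rise"); break
print("x",x,np.round(log,1)); pr("end"); r.wait(.2); print(f3()-z0)
```

```text
rise
x 0.024999999999999984 [-2.6 -4.7 -3.8 -3.7 -3.1 -3.4 -2.8 -1.5 -3.1 -3.5 -3.  -3.8 -4.  -3.4
 -3.8 -3.8 -3.8 -3.7 -4.2 -3.6 -5.1 -3.9 -3.9 -4.6 -3.2 -4.2 -3.5 -3.3
 -4.2 -3.5 -4.1 -4.6 -4.1 -3.4 -4.9 -4.9 -4.9 -5.3 -7.1 -9.9]
end t43.5 F [-9.6 -0.2  3.8] open 0.0003 gf 5.4 tcp [ 0.6264 -0.0084  0.204 ]
[-10.92622523  -0.58077958   4.57417639]
```

Force rises steeply over the last three steps at x = 25 mm, which puts the tray's front at about 173 mm. That agrees with the fence position I saw earlier. I back off and check.

Run:
```python
from push import *
at(.015,sp=.03); at(-.05,sp=.12); at(-.05,.32,.15); pr("off")
r.reach(t+Rr.apply([-.19,.2,.36]),e); pr("clear")
a=r.snapshot("scene")["frame"][115:350,190:440,::-1]; cv2.imwrite("pics/fin.png",cv2.resize(a,None,fx=2.5,fy=2.5,interpolation=cv2.INTER_CUBIC))
```

```text
off t45.8 F [-0.9  0.   0.4] open 0.0003 gf 0.0 tcp [ 0.5532 -0.0217  0.3187]
clear t46.8 F [ 0.1 -0.7 -0.1] open 0.0006 gf 0.0 tcp [0.3801 0.1495 0.3595]
```

View pics/fin.png

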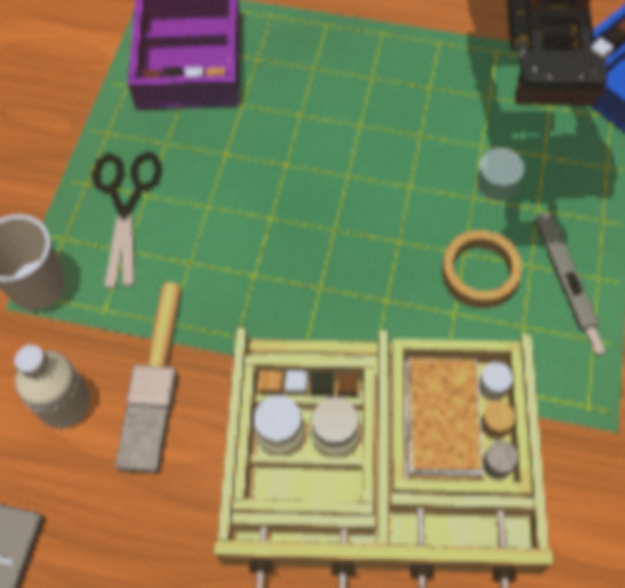

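The tray sits flat behind the lip, with its front rim against the fence at about (305,512). The jars stand upright at (278,422) and (336,424), and the bystanders have not moved.

```bash
python3 -c "
from station import r
print(r.hand_in())"
```

```text
the job is handed in; nothing more can be done
None
```

I handed the job in: the loaded tray is in the empty bay behind the lip, pushed on until I felt it meet the fence (about 7 N above sliding friction), with both jars upright and the other things where they were.

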